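# Hook the packing-counter bin open by its pedal

## Robot

A 6-joint arm with a two-finger parallel gripper is mounted at the origin on the work surface. World frame = base frame: x ahead of the robot, y to its left, z up, the work surface at z = 0. Lengths are in m, angles in rad, forces in N, time in s.
With the tool pointing down it reaches from about 0.25 to 0.8 m from the base axis. Payload 8.5 kg.
Tool frame: the origin (TCP) lies at the very end of the fingers, on their centre line; the grasp point (between the pads) lies 19 mm behind it; z points along the fingers, y is the line along which they close (so a half turn about z gives the same grasp; the last joint's range is limited). The gripper opens to 85 mm and grips with 20 to 120 N. Pads are 22 mm wide; open, the fingers measure 114 mm over their backs; the gripper's body (76 mm by 85 mm) begins 54 mm behind the grasp point. The pads swing forward as they close: fully open they stand 13 mm farther back than shut.
Start: joints at [-1.348, 0.238, -0.013, 1.319, 0, 1.571], TCP at [0.116, -0.512, 0.201] pointing down, gripper open.
Joint ranges: [-2.66, 2.66], [-1.03, 1.9], [-1.14, 1.46], [-1.82, 2.27], [-1.45, 1.34], [-3.14, 3.14]. Speed limits (rad/s): [2.22, 2.22, 2.79, 3.14, 3.14, 3.14].

## Interface

Orientations are given as a rotation vector (axis times angle).
In Python, from bench import ctrl gives the robot as it stands. The module is installed in compiled form; this text tells all that it offers.
- The arm moves only by the shell command python3 -m handwheel 'ROWS' [OPENING]. ROWS is JSON, a list of rows, each an object with "linear": the shift along the world's x, y, z scaled (see below), a list of three; "turn": the turn, a rotation vector about the world's x, y, z scaled (see below), a list of three. A call has 1 to 10 rows; each row shifts and turns the commanded pose from where the row before left it; what a row does not reach is not made up. The controller multiplies each number of a shift by 0.075 m and each number of a turn by pi rad. A row lasts 1/12 s, in which the tool goes at most 41.7 mm and 7.16 degrees, less where a joint would pass 70% of its speed; a pose out of reach is approached as far as the arm can. A call with a number of a shift or a turn outside -1 to 1 is refused whole. A call with a gripper value outside its range is refused whole. OPENING is the closure, from 0 (fully open) to 1 (shut), set as the call begins (- or left out, the last holds). The fingers move at their own pace and stop on an object; the grip force is fixed at half the most. Time passes only in rows, so rows that do not move let the fingers close. It gives the time, the measured TCP pose, the force, the opening and the grip force at its end, in the units of the state.
- ctrl.observe(): the state, without advancing time (a new reading comes with each control period).
- ctrl.snapshot(name): name is "scene" or "top"; returns the picture (400x640x3 uint8, blue, green, red); there is no depth.
- ctrl.calibration(name): a dict with "K" (3x3 intrinsics, pixels), "k1" (the pictures are not rectified: a ray, as slopes to the right and down, at radius r is drawn at 1 + k1 r^2 times it, then the intrinsics apply), "xyz" and "attitude" of the camera in the world. Camera axes: x right, y up, looking along -z (the intrinsics and any distortion apply to the point x, -y, -z); pixel columns grow to the right and rows downward; lengths in m; the calibration is good to about 2 mm. A picture is of the moment at which its call begins. calibration takes no time and is no camera call.
- ctrl.hand_in(): hands the job in; it is judged then, once.
The state is a dict: "t": time; "joint_pos": joint angles; "qvel": joint speeds; "joint_torque": joint torques, N m; "ee_pos": TCP position; "tool_rot": TCP orientation; "ft_force": force on the tool from outside, world axes, zero at the start; "torque": the same for the moment, N m; "gripper_width": finger opening in m; "gripper_force": force on a finger pad.
Only numpy, scipy, OpenCV 4.12 (cv2) and the standard library are available. Lean on these libraries where they do the work, as an engineer would, in place of code of your own. Each camera call takes 0.05 s, during which the arm holds its last target. There are 200 camera calls.

## Task

Packing is about to start, so lock the waste bin open: press its pedal all the way down until the lid is fully up, slide the held-down pedal left under the catch bar, then ease it back up gently until it hooks there and the lid stays open by itself. Feel for the stops and never force the bin (the mechanism bears 24 N at most), do not let the pedal snap up or the lid drop, and leave the other things on the counter alone.

Things in the scene. Friction and masses are not known exactly. Their poses are not given: they have to be found in the camera images.
- bin: Steel waste bin with hinged grey lid, 200 x 200 mm, 190 mm high, fixed to the counter. Origin: centre of its underside, z up; its front (pedal side) faces its own -x, its left is +y. A pedal in front is linked to the lid: 4 rad of lid per rad of pedal. More than 24 N on any part damages it. Off the catch, a pedal let go snaps up and the lid slams.
- pedal_spot (a point): Point on the counter right below the pedal pad's centre at rest, 85 mm out from the bin's front; axes as the bin's. The pad is flat, 66 (x) by 76 mm (y), with upturned rims 8 mm high along its left and right edges, 64 mm apart inside, to push it sideways with shut fingertips. Its height is set anew on each bin and is NOT measured: top at rest 67 to 87 mm above the counter, to be felt or seen.
- pedal_pivot (a point): Point on the counter below the pedal's level pivot (along y), 130 mm behind the pad's centre. Pressed, the pad sinks 44 mm (slope 10 degrees up to 10 degrees down) to a rubber stop. It takes 6 to 12 N on the way, differing with the lid's weight; at the stop the force climbs by 5 to 10 N per mm.
- catch_spot (a point): Point on the counter below the free end of the catch, an 8 mm square bar running 104 mm forward from the bin, 84 mm left of the pad's middle. A tongue on the pad's left edge ends in an 8 mm upturned nib. Only in the pedal's last 4 mm of travel does the nib pass under the bar; beyond it, let up, the pad rises 12 mm until the tongue bears on the bar, nib hooked behind, and stays.
- lid (a joint): Opening angle of the bin's lid, rad: 0 shut, 1.36 fully up (pedal at its stop), about 0.97 when the pedal hangs in the catch. It falls if the pedal is let go; slamming means falling faster than 1.5 rad/s, which is 48 mm/s at the pad.
- pedal_shift (a joint): Sideways shift of the pedal towards the bin's left (+y of the bin), m: 0 at rest, 0.024 at the side stop. A spring of 2 to 4 N draws it back. It must pass 0.019 under the bar for the nib to clear it; about 0.019 or more when hooked in the catch.
- tape_roll: Roll of amber packing tape lying flat, 100 mm across, 48 mm high; origin: centre of its underside. Bystander.
- pen_cup: White ceramic cup, 80 mm across, 100 mm high; origin: centre of its underside. Bystander.
- stapler: Black stapler, 150 x 36 x 47 mm; origin: centre of its underside. Bystander.

How it is judged:
On the way, in this order (a step that is already met when the one before it is completed fails the run):
1. the pedal is pressed down until the lid is fully up (above 1.24 rad) (value of joint lid above 1.24 rad), for 0.2 s.
2. the pedal, held down, is slid left under the catch bar (shift above 18 mm, lid still above 1.2 rad) (value of joint pedal_shift above 0.018 m and value of joint lid above 1.2 rad), for 0.05 s.
3. the pedal is eased up into the catch (lid between 0.82 and 1.12 rad, shift above 15 mm) (value of joint lid between 0.82 and 1.12 rad and value of joint pedal_shift above 0.015 m), for 0.2 s.
At the end, for the whole second after the job is handed in: The pedal hangs in the catch by itself (shifted more than 15 mm to the left), the lid stands still, open between 0.82 and 1.12 rad, and the robot touches nothing (all of step 3 and velocity of joint lid between -0.1 and 0.1 rad/s).
It fails at once if more than 24 N on any part of the bin (contact force between any of the fingers, the arm and anything else above 24 N).
It fails at once if the lid drops or slams (falls faster than 1.5 rad/s) (velocity of joint lid below -1.5 rad/s).
It fails at once if the tape roll, cup or stapler is moved more than 20 mm (distance of any of tape_roll, pen_cup, stapler from where it was at the start of the episode above 0.02 m).
It also fails if it takes over 51 s, if anything falls off the work surface, if the arm or the gripper's body presses on something with over 40 N, if the wrist force passes 120 N, or if a joint passes its speed limit or range.

## Working session

There is one attempt and no reset: what is moved stays moved. The work goes in short steps, Python scripts to look and compute and a shell command to move; the robot and the scene stay as the last step left them, time stands still between calls to the robot, and variables do not carry over. Pictures are saved under pics/ and viewed, at most 10 in all, crops included, and the job is handed in when it is done.

```bash
mkdir -p pics; python3 - <<'E'
from bench import ctrl
import cv2
for n in("scene","top"):
    cv2.imwrite(f"pics/{n}0.png",ctrl.snapshot(n)); print(n,ctrl.calibration(n))
print(ctrl.observe())
E
```

```text
scene {'K': array([[472.94342276,   0.        , 313.43046982],
       [  0.        , 472.94342276, 207.1220011 ],
       [  0.        ,   0.        ,   1.        ]]), 'k1': -0.07114507061485846, 'xyz': array([0.89142153, 0.06580172, 1.23636569]), 'attitude': array([0.25785084, 0.28582387, 1.63941267])}
top {'K': array([[445.28191279,   0.        , 322.13139459],
       [  0.        , 445.28191279, 194.15746535],
       [  0.        ,   0.        ,   1.        ]]), 'k1': 0.001029086763387129, 'xyz': array([0.35498494, 0.02455465, 1.11569351]), 'attitude': array([ 0.13504206, -0.13505092, -1.57974943])}
{'t': 0.1, 'joint_pos': array([-1.34800124e+00,  2.38717256e-01, -1.41433274e-02,  1.31917638e+00,
       -6.66041790e-06,  1.57083432e+00]), 'qvel': array([ 1.87811032e-03, -1.86097864e-03,  2.25302754e-03,  2.93123651e-03,
        8.76913641e-05,  1.20993447e-03]), 'joint_torque': array([ 9.03184718e-04, -5.39722109e+01,  3.46997702e+01,  1.34999221e-02,
       -4.60329818e-05, -1.83447617e-05]), 'ee_pos': array([ 0.11591448, -0.51164711,  0.20095414]), 'tool_rot': array([-3.12090220e+00, -3.49046072e-01,  2.26986564e-04]), 'ft_force': array([-0.68503979,  0.41541228,  0.76127058]), 'torque': array([-0.02509118, -0.02503983,  0.01312828]), 'gripper_force': 0.0, 'gripper_width': 0.08572761900023762}
```

View pics/scene0.png

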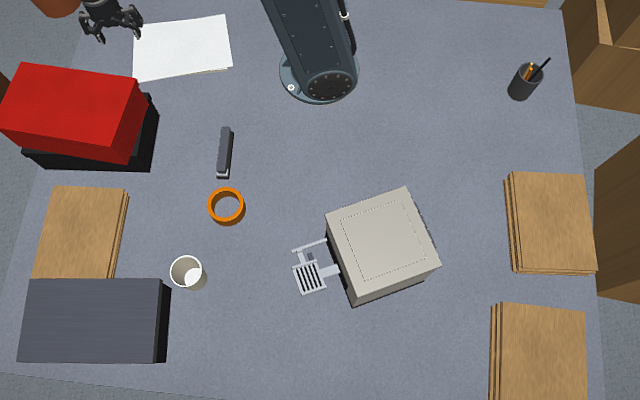

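View pics/top0.png

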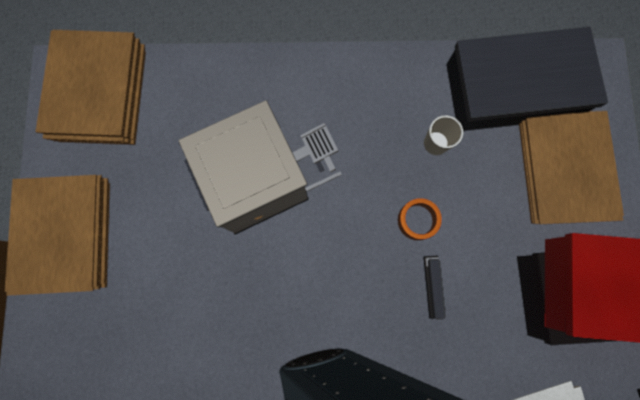

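The bin's front faces roughly world -y. The pedal pad is at about (308,275) in scene and (319,145) in top. The bar ends near (293,250) in scene and (340,174) in top. Next I'll zoom in on the pedal.

```bash
python3 - <<'E'
import cv2, numpy as np
a=cv2.imread("pics/scene0.png")[230:310,270:370]; b=cv2.imread("pics/top0.png")[105:205,280:360]
a=cv2.resize(a,None,fx=4,fy=4,interpolation=cv2.INTER_CUBIC)
b=cv2.resize(b,None,fx=4.8,fy=4.8,interpolation=cv2.INTER_CUBIC)
a=cv2.copyMakeBorder(a,0,b.shape[0]-a.shape[0],0,0,cv2.BORDER_CONSTANT)
cv2.imwrite("pics/crop0.png",np.hstack([a,b])); print(a.shape,b.shape)
E
```

```text
(480, 400, 3) (480, 384, 3)
```

View pics/crop0.png

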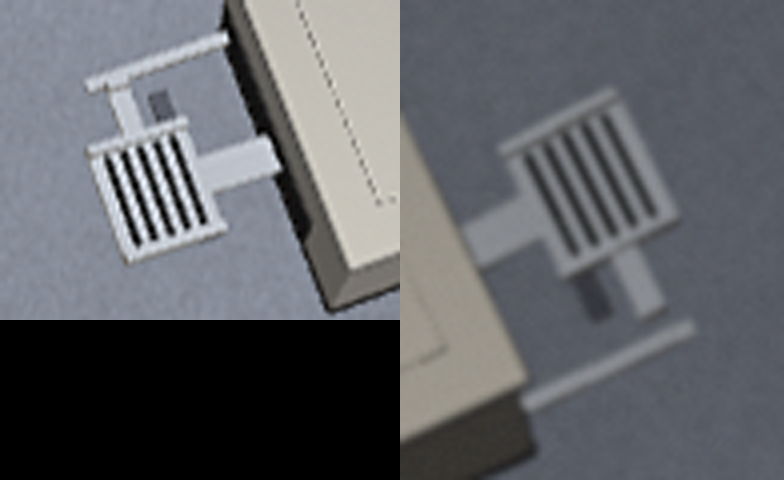

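```bash
cat > h.py <<'E'
import numpy as np
from scipy.spatial.transform import Rotation as R
from bench import ctrl
C={n:ctrl.calibration(n) for n in("scene","top")}
def proj(n,p):
    c=C[n]; q=R.from_rotvec(c["attitude"]).inv().apply(np.atleast_2d(p)-c["xyz"])
    s=np.c_[q[:,0],-q[:,1]]/-q[:,2:]; s=s*(1+c["k1"]*(s**2).sum(1,keepdims=True))
    return s*c["K"][0,0]+c["K"][:2,2]
E
cat > fit.py <<'E'
from h import *
from scipy.optimize import least_squares
c,s=np.cos(np.radians(10)),np.sin(np.radians(10))
def S(x,y):return [270+x/4,230+y/4]
def T(x,y):return [280+(x-400)/4.8,105+y/4.8]
def pad(o,y,n,h): return [-.185-o*.033*c+n*s,y,h+o*.033*s+n*c]
def model(p):
    bx,by,yaw,h,l,H,zb=p
    L=[("scene",pad(1,.035,.008,h),S(89,152)),("scene",pad(-1,.035,.008,h),S(186,122)),
    ("scene",pad(1,-.038,0,h),S(129,263)),("scene",pad(-1,-.038,0,h),S(226,231)),
    ("top",pad(-1,.038,0,h),T(567,277)),("top",pad(1,.038,0,h),T(680,218)),
    ("top",pad(-1,-.035,.008,h),T(503,150)),("top",pad(1,-.035,.008,h),T(615,95)),
    ("scene",[-.204,.084,zb],S(90,84)),("top",[-.204,.084,zb],T(692,326)),
    ("scene",[l,l,H],[405,187]),("scene",[-l,l,H],[326,219]),("scene",[-l,-l,H],[357,298]),("scene",[l,-l,H],[441,266]),
    ("top",[l,-l,H],[180,142]),("top",[-l,-l,H],[266,102]),("top",[-l,l,H],[306,186]),("top",[l,l,H],[218,224])]
    Rz=R.from_euler("z",yaw)
    return np.array([proj(n,Rz.apply(q)+[bx,by,0])[0]-m for n,q,m in L])
r=least_squares(lambda p:model(p).ravel(),[.6,.1,1.2,.077,.1,.19,.08],loss="soft_l1")
p=r.x;print(p.round(4));print(model(p).round(1).tolist())
Rz=R.from_euler("z",p[2]);B=np.array([p[0],p[1],0])
for n,q in dict(pad=[-.185,0,p[3]],pivot=[-.055,0,0],bar=[-.204,.084,p[6]]).items():print(n,(Rz.apply(q)+B).round(4))
print("x^",Rz.apply([1,0,0]),"y^",Rz.apply([0,1,0]))
E
python3 fit.py
```

```text
[0.5857 0.1961 2.0046 0.064  0.1024 0.1818 0.0412]
[[-1.1, -0.1], [-0.9, -0.2], [-1.9, 0.5], [-1.4, 0.3], [-0.6, 0.5], [-0.0, 0.3], [-0.7, 0.2], [-0.0, -0.9], [-2.5, 0.9], [0.3, -0.5], [0.1, 1.2], [-0.6, -3.3], [0.4, -0.2], [-0.1, 0.8], [-0.6, 0.2], [-0.7, 1.5], [-1.1, -0.3], [-1.3, 3.0]]
pad [0.6635 0.0282 0.064 ]
pivot [0.6088 0.1462 0.    ]
bar [ 0.5952 -0.0243  0.0412]
x^ [-0.42034201  0.90736574  0.        ] y^ [-0.90736574 -0.42034201  0.        ]
```

```bash
cat >> h.py <<'E'
xh=np.array([-.4203,.9074,0]);yh=np.array([-.9074,-.4203,0]);zh=np.array([0,0,1.])
t=np.radians(15); zt=np.sin(t)*xh-np.cos(t)*zh; xt=-yh
Rt=R.from_matrix(np.c_[xt,np.cross(zt,xt),zt])
def togo(target):
    o=ctrl.observe(); d=np.array(target)-o["ee_pos"]; w=(Rt*R.from_rotvec(o["tool_rot"]).inv()).as_rotvec()
    print("t",o["t"],"ee",o["ee_pos"].round(4),"lin",(d/.075).round(3),"turn",(w/np.pi).round(4),"f",o["ft_force"].round(2),"q",o["joint_pos"].round(2))
E
python3 - <<'E'
from h import *
togo([.6487,.0268,.20])
E
```

```text
t 0.1 ee [ 0.1159 -0.5116  0.201 ] lin [ 7.104  7.179 -0.013] turn [0.0787 0.0268 0.0668] f [-0.69  0.42  0.76] q [-1.35  0.24 -0.01  1.32 -0.    1.57]
```

```bash
python3 -m handwheel '[{"linear":[0,0,0.3],"turn":[0,0,0]},{"linear":[0,0,0.3],"turn":[0,0,0]},{"linear":[0,0,0.3],"turn":[0,0,0]},{"linear":[0,0,0.3],"turn":[0,0,0]}]' 1
```

```text
t: 0.43
ee_pos: [0.1159, -0.5116, 0.2922]
tool_rot: [-3.121, -0.349, 0.0]
ft_force: [1.1, -0.7, 0.2]
gripper_width: 0.0388
gripper_force: 0.0
```

```bash
python3 -m handwheel '[{"linear":[0.3,0.3,0],"turn":[0.004,0.0014,0.0034]},{"linear":[0.3,0.3,0],"turn":[0.004,0.0014,0.0034]},{"linear":[0.3,0.3,0],"turn":[0.004,0.0014,0.0034]},{"linear":[0.3,0.3,0],"turn":[0.004,0.0014,0.0034]},{"linear":[0.3,0.3,0],"turn":[0.004,0.0014,0.0034]},{"linear":[0.3,0.3,0],"turn":[0.004,0.0014,0.0034]},{"linear":[0.3,0.3,0],"turn":[0.004,0.0014,0.0034]},{"linear":[0.3,0.3,0],"turn":[0.004,0.0014,0.0034]},{"linear":[0.3,0.3,0],"turn":[0.004,0.0014,0.0034]},{"linear":[0.3,0.3,0],"turn":[0.004,0.0014,0.0034]}]' 1; python3 -m handwheel '[{"linear":[0.3,0.3,0],"turn":[0.004,0.0014,0.0034]},{"linear":[0.3,0.3,0],"turn":[0.004,0.0014,0.0034]},{"linear":[0.3,0.3,0],"turn":[0.004,0.0014,0.0034]},{"linear":[0.3,0.3,0],"turn":[0.004,0.0014,0.0034]},{"linear":[0.3,0.3,0],"turn":[0.004,0.0014,0.0034]},{"linear":[0.3,0.3,0],"turn":[0.004,0.0014,0.0034]},{"linear":[0.3,0.3,0],"turn":[0.004,0.0014,0.0034]}]' 1; python3 -c "
from h import *
togo([.6487,.0268,.13])"
```

```text
t: 1.27
ee_pos: [0.3418, -0.2856, 0.2913]
tool_rot: [-2.97, -0.495, 0.046]
ft_force: [0.9, 0.2, 0.1]
gripper_width: -0.0
gripper_force: 0.0
t: 1.85
ee_pos: [0.4993, -0.1281, 0.2912]
tool_rot: [-2.859, -0.588, 0.075]
ft_force: [0.9, 0.1, 0.4]
gripper_width: -0.0002
gripper_force: 0.0
t 1.85 ee [ 0.4993 -0.1281  0.2912] lin [ 1.992  2.065 -2.149] turn [0.0108 0.0029 0.0087] f [0.87 0.11 0.44] q [-0.36  0.34  0.33  1.73  0.16  2.37]
```

```bash
python3 -m handwheel '[{"linear":[0.25,0.26,-0.2],"turn":[0.0013,0.0004,0.001]},{"linear":[0.25,0.26,-0.2],"turn":[0.0013,0.0004,0.001]},{"linear":[0.25,0.26,-0.2],"turn":[0.0013,0.0004,0.001]},{"linear":[0.25,0.26,-0.2],"turn":[0.0013,0.0004,0.001]},{"linear":[0.25,0.26,-0.2],"turn":[0.0013,0.0004,0.001]},{"linear":[0.25,0.26,-0.2],"turn":[0.0013,0.0004,0.001]},{"linear":[0.25,0.26,-0.2],"turn":[0.0013,0.0004,0.001]},{"linear":[0.24,0.25,-0.2],"turn":[0.0013,0.0004,0.001]},{"linear":[0,0,-0.3],"turn":[0,0,0]},{"linear":[0,0,-0.2],"turn":[0,0,0]}]' 1; python3 - <<'E'
from h import *
import cv2
togo([.6487,.0268,.10])
a=ctrl.snapshot("scene")[170:320,240:400]; b=ctrl.snapshot("top")[80:230,250:410]
cv2.imwrite("pics/c1.png",cv2.resize(np.hstack([a,b]),None,fx=2.5,fy=2.5,interpolation=cv2.INTER_CUBIC))
E
```

```text
t: 2.68
ee_pos: [0.6478, 0.0272, 0.131]
tool_rot: [-2.819, -0.619, 0.086]
ft_force: [-0.1, -0.5, -0.3]
gripper_width: 0.0001
gripper_force: 0.0
t 2.6833 ee [0.6478 0.0272 0.131 ] lin [ 0.013 -0.005 -0.413] turn [ 0.0006 -0.0008  0.0002] f [-0.1  -0.48 -0.26] q [-0.07  0.59  0.32  1.44  0.23  2.62]
```

View pics/c1.png

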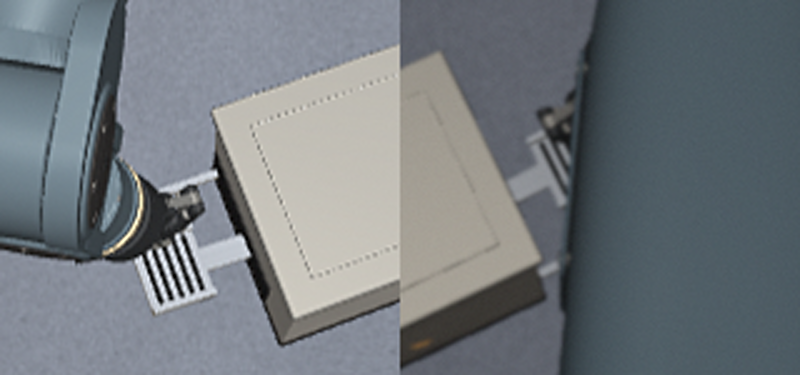

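The pedal is visible in the scene half, with the fingertip near crop (193,208), which is pixel (317,253). The forearm is clear of the lid. I'll check that against the TCP's projection.

```bash
python3 - <<'E'
from h import *
import cv2
e=ctrl.observe()["ee_pos"]; print(proj("scene",e),proj("top",e))
a=cv2.resize(ctrl.snapshot("scene")[230:300,275:345],None,fx=8,fy=8,interpolation=cv2.INTER_CUBIC)
p=((proj("scene",e)[0]+.5-[275,230])*8).astype(int)
cv2.circle(a,tuple(p.tolist()),3,(0,0,255),-1)
cv2.imwrite("pics/c2.png",a)
E
```

```text
[[307.11685445 265.14171167]] [[320.19819878 142.45964523]]
```

View pics/c2.png

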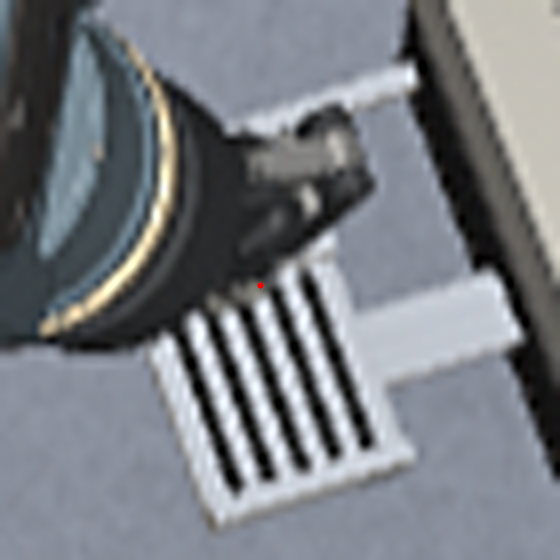

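```bash
python3 -m handwheel '[{"linear":[0,0,-0.1],"turn":[0,0,0]},{"linear":[0,0,-0.1],"turn":[0,0,0]},{"linear":[0,0,-0.1],"turn":[0,0,0]},{"linear":[0,0,-0.08],"turn":[0,0,0]},{"linear":[0,0,0],"turn":[0,0,0]}]' 1
for i in 1; do python3 -m handwheel '[{"linear":[0,0,-0.02],"turn":[0,0,0]},{"linear":[0,0,-0.02],"turn":[0,0,0]},{"linear":[0,0,-0.02],"turn":[0,0,0]}]' 1;python3 -m handwheel '[{"linear":[0,0,-0.02],"turn":[0,0,0]},{"linear":[0,0,-0.02],"turn":[0,0,0]},{"linear":[0,0,-0.02],"turn":[0,0,0]}]' 1;python3 -m handwheel '[{"linear":[0,0,-0.02],"turn":[0,0,0]},{"linear":[0,0,-0.02],"turn":[0,0,0]},{"linear":[0,0,-0.02],"turn":[0,0,0]}]' 1; done | grep -E "t:|pos|ft"
```

```text
t: 3.25
ee_pos: [0.6471, 0.0256, 0.1042]
tool_rot: [-2.82, -0.616, 0.084]
ft_force: [-0.7, 0.1, 0.5]
gripper_width: 0.0
gripper_force: 0.0
t: 3.5
ee_pos: [0.6479, 0.0257, 0.1012]
tool_rot: [-2.82, -0.617, 0.081]
ft_force: [-0.5, 0.5, -0.7]
t: 3.75
ee_pos: [0.6478, 0.0258, 0.0965]
tool_rot: [-2.82, -0.617, 0.082]
ft_force: [-0.8, -0.8, 1.1]
t: 4.0
ee_pos: [0.6477, 0.0258, 0.0918]
tool_rot: [-2.82, -0.617, 0.082]
ft_force: [-0.2, 0.3, 0.7]
```

```bash
{ python3 -m handwheel '[{"linear":[0,0,-0.02],"turn":[0,0,0]},{"linear":[0,0,-0.02],"turn":[0,0,0]},{"linear":[0,0,-0.02],"turn":[0,0,0]}]' 1;python3 -m handwheel '[{"linear":[0,0,-0.02],"turn":[0,0,0]},{"linear":[0,0,-0.02],"turn":[0,0,0]},{"linear":[0,0,-0.02],"turn":[0,0,0]}]' 1;python3 -m handwheel '[{"linear":[0,0,-0.02],"turn":[0,0,0]},{"linear":[0,0,-0.02],"turn":[0,0,0]},{"linear":[0,0,-0.02],"turn":[0,0,0]}]' 1; } | grep -E "t:|pos|ft"
```

```text
t: 4.25
ee_pos: [0.6477, 0.0258, 0.0873]
tool_rot: [-2.82, -0.617, 0.082]
ft_force: [-0.2, 0.3, -1.4]
t: 4.5
ee_pos: [0.6477, 0.0258, 0.0828]
tool_rot: [-2.82, -0.617, 0.082]
ft_force: [-0.5, -0.0, 1.1]
t: 4.75
ee_pos: [0.6477, 0.0257, 0.0783]
tool_rot: [-2.82, -0.617, 0.082]
ft_force: [-0.4, 0.4, -0.3]
```

```bash
{ python3 -m handwheel '[{"linear":[0,0,-0.02],"turn":[0,0,0]},{"linear":[0,0,-0.02],"turn":[0,0,0]},{"linear":[0,0,-0.02],"turn":[0,0,0]}]' 1;python3 -m handwheel '[{"linear":[0,0,-0.02],"turn":[0,0,0]},{"linear":[0,0,-0.02],"turn":[0,0,0]},{"linear":[0,0,-0.02],"turn":[0,0,0]}]' 1;python3 -m handwheel '[{"linear":[0,0,-0.02],"turn":[0,0,0]},{"linear":[0,0,-0.02],"turn":[0,0,0]},{"linear":[0,0,-0.02],"turn":[0,0,0]}]' 1; } | grep -E "t:|pos|ft"
```

```text
t: 5.0
ee_pos: [0.6477, 0.0258, 0.0738]
tool_rot: [-2.82, -0.617, 0.082]
ft_force: [-0.7, 0.3, -0.3]
t: 5.25
ee_pos: [0.6477, 0.0258, 0.0693]
tool_rot: [-2.82, -0.617, 0.082]
ft_force: [0.4, -0.3, -0.3]
t: 5.5
ee_pos: [0.6478, 0.0258, 0.0649]
tool_rot: [-2.82, -0.617, 0.082]
ft_force: [-0.3, 0.5, 0.1]
```

No contact yet at z=0.065, which is lower than expected, so I'll look before going further.

```bash
python3 - <<'E'
from h import *
import cv2
e=ctrl.observe()["ee_pos"]
a=cv2.resize(ctrl.snapshot("scene")[230:300,275:345],None,fx=8,fy=8,interpolation=cv2.INTER_CUBIC)
p=((proj("scene",e)[0]+.5-[275,230])*8).astype(int)
cv2.circle(a,tuple(p.tolist()),3,(0,0,255),-1)
cv2.imwrite("pics/c3.png",a)
E
```

```text
(no output)
```

View pics/c3.png

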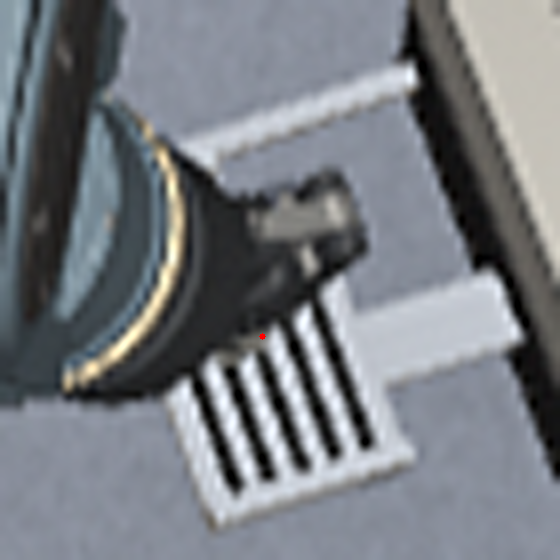

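The fingertips sit over the slats at about crop (235,350), inside the left rim. The pedal hasn't moved, so I'll keep going down.

```bash
{ python3 -m handwheel '[{"linear":[0,0,-0.02],"turn":[0,0,0]},{"linear":[0,0,-0.02],"turn":[0,0,0]}]' 1;python3 -m handwheel '[{"linear":[0,0,-0.02],"turn":[0,0,0]},{"linear":[0,0,-0.02],"turn":[0,0,0]}]' 1;python3 -m handwheel '[{"linear":[0,0,-0.02],"turn":[0,0,0]},{"linear":[0,0,-0.02],"turn":[0,0,0]}]' 1; } | grep -E "t:|ee_pos|ft"
```

```text
t: 5.72
ee_pos: [0.6478, 0.0258, 0.0619]
tool_rot: [-2.82, -0.617, 0.082]
ft_force: [-0.1, -0.4, -0.6]
t: 5.88
ee_pos: [0.6477, 0.0258, 0.0588]
tool_rot: [-2.82, -0.617, 0.082]
ft_force: [-0.9, 0.5, -0.5]
t: 6.05
ee_pos: [0.6477, 0.0258, 0.0558]
tool_rot: [-2.82, -0.617, 0.082]
ft_force: [-0.6, -0.3, -0.0]
```

```bash
python3 - <<'E'
from h import *
import cv2
o=ctrl.observe();e=o["ee_pos"];print(o)
out=[]
for n,(r,c) in dict(scene=(215,270),top=(105,290)).items():
    im=cv2.resize(ctrl.snapshot(n)[r:r+90,c:c+80],None,fx=5,fy=5,interpolation=cv2.INTER_CUBIC)
    for q,col in((e,(0,0,255)),(e-R.from_rotvec(o["tool_rot"]).apply([0,0,.03]),(0,255,0))):
        cv2.circle(im,tuple(((proj(n,q)[0]+.5-[c,r])*5).astype(int).tolist()),3,col,-1)
    out.append(im)
cv2.imwrite("pics/c4.png",np.hstack(out))
E
```

```text
{'t': 6.05, 'joint_pos': array([-0.07688808,  0.62160536,  0.19358681,  1.27231638,  0.22606524,
        2.61911538]), 'qvel': array([-0.00114229,  0.01215203, -0.02692611, -0.03653287,  0.00092088,
       -0.00200613]), 'joint_torque': array([-2.06175296e-04, -7.89429259e+01,  3.16040325e+01,  1.57956082e+00,
        8.79133455e-01, -1.10465356e-05]), 'ee_pos': array([0.64773051, 0.02576951, 0.05580145]), 'tool_rot': array([-2.81996617, -0.6170873 ,  0.08214509]), 'ft_force': array([-0.63237017, -0.29895744, -0.03102312]), 'torque': array([-0.1859239 , -0.13784214, -0.03828812]), 'gripper_force': 0.0, 'gripper_width': 7.880838033095799e-05}
```

View pics/c4.png

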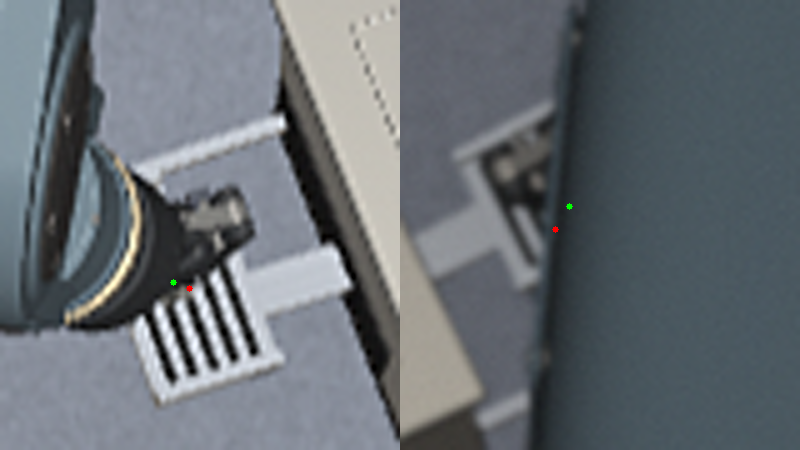

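The pad hasn't moved, and the tip is hidden below the gripper body. I'll triangulate the visible knuckle, at scene (315,258) and top (315,138), to check the cameras against the robot.

```bash
python3 - <<'E'
from h import *
from scipy.optimize import least_squares
o=ctrl.observe();Q=R.from_rotvec(o["tool_rot"]);print(Q.as_matrix().round(3))
def tri(s,t):
    r=least_squares(lambda p:np.r_[proj("scene",p)[0]-s,proj("top",p)[0]-t],[.65,.03,.1]);return r.x,r.fun
k,f=tri([315,258],[315,138]);print(k,f,"tool",Q.inv().apply(k-o["ee_pos"]).round(3))
# lid corners
for s,t in(([405,187],[218,224]),([326,219],[306,186]),([357,298],[266,102]),([441,266],[180,142])): print(tri(s,t))
# pad: S,T same features: left rim outer end, inner end, right outer/inner, bar end, bar root
S=lambda x,y:[270+x/4,230+y/4]
T=lambda x,y:[280+(x-400)/4.8,105+y/4.8]
for s,t in((S(89,152),T(680,215)),(S(186,122),T(567,272)),(S(129,260),T(615,97)),(S(226,229),T(503,152)),(S(90,84),T(692,326)),(S(228,38),T(525,404))):print(tri(s,t))
E
```

```text
[[ 0.909  0.403 -0.109]
 [ 0.418 -0.878  0.233]
 [-0.001 -0.257 -0.966]]
[0.64015376 0.04077786 0.18410088] [-1.66548613 -0.01976153 -1.58171209  0.14024288] tool [-0.001 -0.049 -0.12 ]
(array([0.45412554, 0.24086107, 0.19871873]), array([-0.77732417,  0.08756939, -0.6683977 ,  0.06702184]))
(array([0.53824804, 0.06004647, 0.16443912]), array([-0.8788807 ,  0.00259373, -0.79791714,  0.07185797]))
(array([0.72297181, 0.14447412, 0.18695467]), array([-0.20112961,  0.00769475, -0.19840127,  0.01857537]))
(array([0.63487825, 0.33044732, 0.18541522]), array([-0.39597927,  0.05574819, -0.37023458,  0.03838   ]))
(array([ 0.64390573, -0.01478551,  0.07310673]), array([-1.05316444, -0.04033022, -1.0151174 ,  0.08741359]))
(array([0.61746537, 0.04316065, 0.06364506]), array([-1.3102589 , -0.01254479, -1.25125476,  0.11121756]))
(array([0.7081055 , 0.01673115, 0.06789926]), array([-0.88655726, -0.02225778, -0.8791129 ,  0.07680537]))
(array([0.682332  , 0.0746864 , 0.05930115]), array([-0.9572047 ,  0.00260007, -0.94006479,  0.08469261]))
(array([ 0.59306139, -0.02085122,  0.04407186]), array([-1.10353483, -0.04311728, -1.04459775,  0.08990115]))
(array([0.55394899, 0.06548189, 0.04151461]), array([-1.24861892,  0.00439401, -1.16416938,  0.10492062]))
```

Cameras and arm agree (knuckle tool x ≈ 0), and the tip is well inside the pad in xy. I'll keep feeling downward.

```bash
{ python3 -m handwheel '[{"linear":[0,0,-0.02],"turn":[0,0,0]},{"linear":[0,0,-0.02],"turn":[0,0,0]}]' 1;python3 -m handwheel '[{"linear":[0,0,-0.02],"turn":[0,0,0]},{"linear":[0,0,-0.02],"turn":[0,0,0]}]' 1;python3 -m handwheel '[{"linear":[0,0,-0.02],"turn":[0,0,0]},{"linear":[0,0,-0.02],"turn":[0,0,0]}]' 1; } | grep -E "t:|ee_pos|ft"
```

```text
t: 6.32
ee_pos: [0.6478, 0.0257, 0.053]
tool_rot: [-2.82, -0.617, 0.082]
ft_force: [0.4, -0.1, -0.0]
t: 6.48
ee_pos: [0.6477, 0.0258, 0.0498]
tool_rot: [-2.82, -0.617, 0.082]
ft_force: [0.3, 0.3, 0.9]
t: 6.65
ee_pos: [0.6477, 0.0258, 0.0468]
tool_rot: [-2.82, -0.617, 0.082]
ft_force: [0.2, -0.5, -0.5]
```

```bash
python3 - <<'E'
from h import *
import cv2
z=cv2.imread("pics/scene0.png").astype(int); a=ctrl.snapshot("scene").astype(int)
d=abs(a-z).max(2)>40
for r in range(180,310,6): print(r,"".join(".#"[int(d[r:r+6,c:c+4].mean()>.3)] for c in range(260,450,4)))
cv2.imwrite("pics/full5.png",ctrl.snapshot("scene"))
E
```

```text
180 ......###.......................................
186 .....###........................................
192 .......#........................................
198 ......##........................................
204 ......##........................................
210 ......##........................................
216 .....###........................................
222 .....##.........................................
228 .....##.........................................
234 .....###........................................
240 .....###........................................
246 .....####.......................................
252 ....########.##.................................
258 #...##.########.................................
264 #...##.#######..................................
270 ############....................................
276 ##########......................................
282 ................................................
288 ................................................
294 ................................................
300 ................................................
306 ................................................
```

```bash
python3 - <<'E'
from h import *
import cv2
o=ctrl.observe();e=o["ee_pos"];Q=R.from_rotvec(o["tool_rot"])
c,r=255,215
im=cv2.resize(cv2.imread("pics/full5.png")[r:r+85,c:c+100],None,fx=7,fy=7,interpolation=cv2.INTER_CUBIC)
im=cv2.convertScaleAbs(im,alpha=1.6,beta=15)
for l in np.arange(0,.2,.02):
    p=proj("scene",e+Q.apply([0,0,-l]))[0]
    cv2.circle(im,tuple(((p+.5-[c,r])*7).astype(int).tolist()),3,(0,0,255),-1)
for y in(-.042,.042):
  for x in(-.038,.038):
    p=proj("scene",e+Q.apply([x,y,-.073]))[0]
    cv2.circle(im,tuple(((p+.5-[c,r])*7).astype(int).tolist()),4,(0,255,0),-1)
cv2.imwrite("pics/c5.png",im)
E
```

```text
(no output)
```

View pics/c5.png

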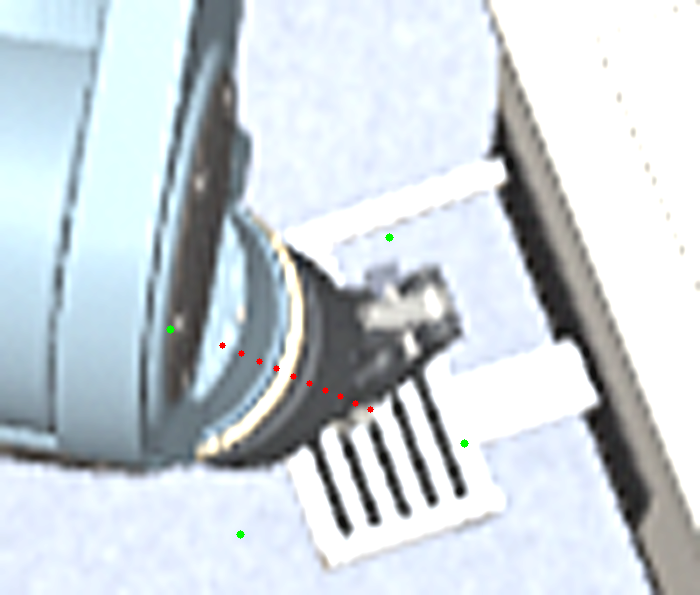

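The tip (grey patch near crop (355,410)) is above the slats with no contact. The reading will show where contact is, so I'll keep feeling down in small steps.

```bash
{ python3 -m handwheel '[{"linear":[0,0,-0.02],"turn":[0,0,0]},{"linear":[0,0,-0.02],"turn":[0,0,0]}]' 1;python3 -m handwheel '[{"linear":[0,0,-0.02],"turn":[0,0,0]},{"linear":[0,0,-0.02],"turn":[0,0,0]}]' 1; } | grep -E "t:|ee_pos|ft"; python3 - <<'E'
from h import *
import cv2
z=cv2.imread("pics/full5.png").astype(int); a=ctrl.snapshot("scene").astype(int)
d=abs(a-z).max(2)>25
for r in range(230,306,4): print(r,"".join(".#"[int(d[r:r+4,c:c+3].mean()>.3)] for c in range(260,450,3)))
E
```

```text
t: 6.92
ee_pos: [0.6479, 0.0258, 0.044]
tool_rot: [-2.82, -0.617, 0.082]
ft_force: [0.6, 0.3, 2.1]
t: 7.08
ee_pos: [0.6482, 0.0255, 0.0418]
tool_rot: [-2.821, -0.617, 0.08]
ft_force: [-1.3, -2.5, 8.4]
230 ........................#...#...................................
234 ......#.................#.......................................
238 .........................#...#..................................
242 ......#..................#....#.................................
246 .#....#...#...............#...#.................................
250 ...........##.............#....#................................
254 .....#......#.##.##........#...#................................
258 ..................#........#....#...............................
262 .....#...........#.#........#...................................
266 ............#.....#.........#....#..............................
270 .......#..##....###..........#...#..............................
274 ........###...#..#...........#....#.............................
278 #.......#...##.###.#..........#.....#...........................
282 .........#...#.##.#...........#.................................
286 ..............#.##.............#................................
290 ...............................##...............................
294 ................................#...............................
298 ................................................................
302 ................................................................
```

Contact at reported z≈0.043 with 8 N, and the pedal and lid start to move. Now I'll press in small steps and watch the force.

```bash
{ python3 -m handwheel '[{"linear":[0,0,-0.02],"turn":[0,0,0]},{"linear":[0,0,-0.02],"turn":[0,0,0]}]' 1;python3 -m handwheel '[{"linear":[0,0,-0.02],"turn":[0,0,0]},{"linear":[0,0,-0.02],"turn":[0,0,0]}]' 1;python3 -m handwheel '[{"linear":[0,0,-0.02],"turn":[0,0,0]},{"linear":[0,0,-0.02],"turn":[0,0,0]}]' 1; } | grep -E "t:|ee_pos|ft"; python3 - <<'E'
from h import *
import cv2
cv2.imwrite("pics/full6.png",ctrl.snapshot("scene"))
z=cv2.imread("pics/full5.png").astype(int); a=cv2.imread("pics/full6.png").astype(int)
d=abs(a-z).max(2)>25
for r in range(180,306,4): print(r,"".join(".#"[int(d[r:r+4,c:c+3].mean()>.3)] for c in range(260,450,3)))
E
```

```text
t: 7.3
ee_pos: [0.6485, 0.0252, 0.0391]
tool_rot: [-2.821, -0.617, 0.079]
ft_force: [-1.3, -4.8, 7.9]
t: 7.47
ee_pos: [0.6486, 0.0249, 0.0361]
tool_rot: [-2.822, -0.617, 0.079]
ft_force: [-0.5, -5.3, 9.1]
t: 7.63
ee_pos: [0.6487, 0.0246, 0.0331]
tool_rot: [-2.822, -0.617, 0.079]
ft_force: [-1.2, -5.8, 9.0]
180 ...........#....................................................
184 ...........#....................................................
188 ..........#..............................####....#..............
192 .........#.........................######.......................
196 ..............................########............#.............
200 ....#...#................########..................#............
204 ....#...#..............#######..................#..##...........
208 ...#...................###..........................#...........
212 ...#...#.............####............................#..........
216 ...#...#.............#####...#....................#..#..........
220 ###....#..............####............................#.........
224 .......##..............####..
[... 715 characters left out ...]
..........
268 .......##.##....###..........#####..#....###...........###......
272 .........###...#####......#..####.#..######........###..........
276 #.......###..#######..........###########......####.............
280 ######################........########....#####.................
284 ............##########.........#############....................
288 .............#########.........#########........................
292 .............####...............#####...........................
296 ................................................................
300 ................................................................
304 ................................................................
```

The lid is rising. A 5–6 N drag points outward, so I'll drift outward slightly to relieve it while pressing.

```bash
{ python3 -m handwheel '[{"linear":[0.006,-0.012,-0.02],"turn":[0,0,0]},{"linear":[0.006,-0.012,-0.02],"turn":[0,0,0]}]' 1;python3 -m handwheel '[{"linear":[0.004,-0.008,-0.02],"turn":[0,0,0]},{"linear":[0.004,-0.008,-0.02],"turn":[0,0,0]}]' 1;python3 -m handwheel '[{"linear":[0,0,-0.02],"turn":[0,0,0]},{"linear":[0,0,-0.02],"turn":[0,0,0]}]' 1; } | grep -E "t:|ee_pos|ft"
```

```text
t: 7.85
ee_pos: [0.649, 0.024, 0.0301]
tool_rot: [-2.82, -0.617, 0.08]
ft_force: [-2.4, 2.1, 8.0]
t: 8.02
ee_pos: [0.6491, 0.0237, 0.0269]
tool_rot: [-2.818, -0.617, 0.081]
ft_force: [-3.1, 5.2, 8.1]
t: 8.18
ee_pos: [0.6491, 0.0236, 0.0239]
tool_rot: [-2.818, -0.617, 0.081]
ft_force: [-1.7, 2.0, 7.0]
```

```bash
{ python3 -m handwheel '[{"linear":[0,0,-0.02],"turn":[0,0,0]},{"linear":[0,0,-0.02],"turn":[0,0,0]}]' 1;python3 -m handwheel '[{"linear":[0,0,-0.02],"turn":[0,0,0]},{"linear":[0,0,-0.02],"turn":[0,0,0]}]' 1;python3 -m handwheel '[{"linear":[0,0,-0.02],"turn":[0,0,0]},{"linear":[0,0,-0.02],"turn":[0,0,0]}]' 1; } | grep -E "t:|ee_pos|ft"; python3 - <<'E'
from bench import ctrl
import cv2
cv2.imwrite("pics/full7.png",ctrl.snapshot("scene")[100:320,200:480])
E
```

```text
t: 8.35
ee_pos: [0.6492, 0.0235, 0.0209]
tool_rot: [-2.819, -0.617, 0.081]
ft_force: [-2.4, 1.8, 6.8]
t: 8.52
ee_pos: [0.6492, 0.0235, 0.0179]
tool_rot: [-2.819, -0.617, 0.081]
ft_force: [-2.9, 2.4, 7.7]
t: 8.68
ee_pos: [0.6492, 0.0235, 0.0148]
tool_rot: [-2.819, -0.617, 0.081]
ft_force: [-2.2, 1.7, 6.4]
```

View pics/full7.png

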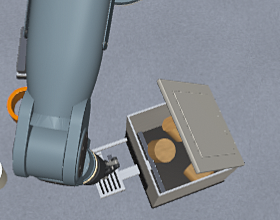

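The lid is about half up (right of the arm) and the arm is clear of it. Continuing the press.

```bash
{ python3 -m handwheel '[{"linear":[0,0,-0.02],"turn":[0,0,0]},{"linear":[0,0,-0.02],"turn":[0,0,0]}]' 1;python3 -m handwheel '[{"linear":[0,0,-0.02],"turn":[0,0,0]},{"linear":[0,0,-0.02],"turn":[0,0,0]}]' 1;python3 -m handwheel '[{"linear":[0,0,-0.02],"turn":[0,0,0]},{"linear":[0,0,-0.01],"turn":[0,0,0]}]' 1; } | grep -E "t:|ee_pos|ft"
```

```text
t: 8.9
ee_pos: [0.6492, 0.0235, 0.0119]
tool_rot: [-2.819, -0.617, 0.081]
ft_force: [-2.2, 2.0, 6.8]
t: 9.07
ee_pos: [0.6491, 0.0236, 0.0088]
tool_rot: [-2.818, -0.617, 0.081]
ft_force: [-2.6, 2.8, 6.7]
t: 9.23
ee_pos: [0.649, 0.0238, 0.0064]
tool_rot: [-2.818, -0.617, 0.082]
ft_force: [-2.6, 4.5, 6.4]
```

```bash
{ python3 -m handwheel '[{"linear":[-0.004,0.007,-0.013],"turn":[0,0,0]},{"linear":[-0.003,0.005,-0.013],"turn":[0,0,0]}]' 1;python3 -m handwheel '[{"linear":[-0.001,0.002,-0.01],"turn":[0,0,0]},{"linear":[0,0,-0.01],"turn":[0,0,0]}]' 1;python3 -m handwheel '[{"linear":[0,0,-0.01],"turn":[0,0,0]}]' 1; } | grep -E "t:|ee_pos|ft"
```

```text
t: 9.4
ee_pos: [0.6489, 0.0241, 0.0045]
tool_rot: [-2.819, -0.617, 0.081]
ft_force: [-1.0, 0.3, 5.9]
t: 9.57
ee_pos: [0.6489, 0.0241, 0.003]
tool_rot: [-2.819, -0.617, 0.081]
ft_force: [-1.3, 0.9, 6.7]
t: 9.65
ee_pos: [0.6488, 0.0242, 0.0023]
tool_rot: [-2.819, -0.617, 0.081]
ft_force: [-1.4, 2.3, 6.2]
```

```bash
{ python3 -m handwheel '[{"linear":[-0.002,0.004,-0.01],"turn":[0,0,0]}]' 1;python3 -m handwheel '[{"linear":[-0.001,0.002,-0.01],"turn":[0,0,0]}]' 1;python3 -m handwheel '[{"linear":[-0.001,0.002,-0.01],"turn":[0,0,0]}]' 1; } | grep -E "t:|ee_pos|ft"
```

```text
t: 9.73
ee_pos: [0.6487, 0.0244, 0.0015]
tool_rot: [-2.82, -0.617, 0.081]
ft_force: [-1.2, -0.7, 6.7]
t: 9.82
ee_pos: [0.6487, 0.0245, 0.0008]
tool_rot: [-2.82, -0.617, 0.081]
ft_force: [-1.4, -1.0, 6.3]
t: 9.9
ee_pos: [0.6487, 0.0245, -0.0]
tool_rot: [-2.82, -0.617, 0.081]
ft_force: [-1.0, 0.2, 6.2]
```

```bash
{ python3 -m handwheel '[{"linear":[-0.001,0.002,-0.01],"turn":[0,0,0]}]' 1;python3 -m handwheel '[{"linear":[-0.001,0.002,-0.01],"turn":[0,0,0]}]' 1;python3 -m handwheel '[{"linear":[-0.001,0.002,-0.01],"turn":[0,0,0]}]' 1; } | grep -E "t:|ee_pos|ft"
```

```text
t: 9.98
ee_pos: [0.6487, 0.0246, -0.0008]
tool_rot: [-2.82, -0.617, 0.08]
ft_force: [-0.3, -0.8, 5.6]
t: 10.07
ee_pos: [0.6486, 0.0248, -0.0015]
tool_rot: [-2.82, -0.617, 0.08]
ft_force: [-0.5, -0.2, 5.0]
t: 10.15
ee_pos: [0.6485, 0.0248, -0.0023]
tool_rot: [-2.82, -0.617, 0.081]
ft_force: [-1.3, -0.3, 5.3]
```

```bash
{ python3 -m handwheel '[{"linear":[-0.001,0.002,-0.01],"turn":[0,0,0]}]' 1;python3 -m handwheel '[{"linear":[-0.001,0.002,-0.01],"turn":[0,0,0]}]' 1;python3 -m handwheel '[{"linear":[-0.001,0.002,-0.01],"turn":[0,0,0]}]' 1; } | grep -E "t:|ee_pos|ft"
```

```text
t: 10.23
ee_pos: [0.6485, 0.025, -0.003]
tool_rot: [-2.82, -0.617, 0.08]
ft_force: [-1.2, -0.8, 4.2]
t: 10.32
ee_pos: [0.6485, 0.0251, -0.0038]
tool_rot: [-2.82, -0.617, 0.08]
ft_force: [-1.2, -1.3, 6.2]
t: 10.4
ee_pos: [0.6485, 0.0251, -0.0043]
tool_rot: [-2.82, -0.617, 0.08]
ft_force: [-0.8, -2.3, 11.3]
```

The rubber stop is felt at z≈-0.004 (11 N). I'll press slightly more and hold.

```bash
python3 -m handwheel '[{"linear":[0,0,-0.004],"turn":[0,0,0]},{"linear":[0,0,0],"turn":[0,0,0]},{"linear":[0,0,0],"turn":[0,0,0]},{"linear":[0,0,0],"turn":[0,0,0]}]' 1; python3 - <<'E'
from h import *
import cv2
o=ctrl.observe();print(o["ft_force"]@np.c_[xh,yh,zh])
a=ctrl.snapshot("scene");cv2.imwrite("pics/full8.png",a)
cv2.imwrite("pics/full8c.png",cv2.resize(a[170:310,260:450],None,fx=4,fy=4,interpolation=cv2.INTER_CUBIC))
E
```

```text
t: 10.73
ee_pos: [0.6486, 0.0251, -0.0042]
tool_rot: [-2.821, -0.617, 0.079]
ft_force: [-1.6, -2.2, 9.2]
gripper_width: -0.0004
gripper_force: 4.9
[-1.32285602  2.42949697  9.15087034]
```

```bash
{ python3 -m handwheel '[{"linear":[0,0,-0.006],"turn":[0,0,0]},{"linear":[-0.018,-0.0084,0],"turn":[0,0,0]},{"linear":[-0.018,-0.0084,0],"turn":[0,0,0]},{"linear":[-0.018,-0.0084,0],"turn":[0,0,0]}]' 1; python3 -c "
from h import *
o=ctrl.observe();print(o['ft_force']@np.c_[xh,yh,zh])"; python3 -m handwheel '[{"linear":[-0.018,-0.0084,0],"turn":[0,0,0]},{"linear":[-0.018,-0.0084,0],"turn":[0,0,0]},{"linear":[-0.018,-0.0084,0],"turn":[0,0,0]}]' 1; python3 -c "
from h import *
o=ctrl.observe();print(o['ft_force']@np.c_[xh,yh,zh])"; } | grep -E "^t:|ee_pos|ft|^\["
```

```text
t: 11.12
ee_pos: [0.6456, 0.0237, -0.0043]
ft_force: [2.8, 1.7, 10.4]
[ 0.35320226 -3.23659887 10.42524796]
t: 11.37
ee_pos: [0.6417, 0.0219, -0.0042]
ft_force: [3.1, 0.5, 8.7]
[-0.85633707 -3.00188151  8.71703553]
```

```bash
cat > f.sh <<'E'
python3 -c "
from h import *
o=ctrl.observe();print('F xyz_bin',(o['ft_force']@np.c_[xh,yh,zh]).round(1),'dy',round(float((o['ee_pos']-[.6486,.0251,0])@yh)*1e3,1),'z',o['ee_pos'][2].round(4))"
E
python3 -m handwheel '[{"linear":[-0.018,-0.0084,-0.004],"turn":[0,0,0]},{"linear":[-0.018,-0.0084,0],"turn":[0,0,0]},{"linear":[-0.018,-0.0084,0],"turn":[0,0,0]}]' 1 >/dev/null; sh f.sh; python3 -m handwheel '[{"linear":[-0.018,-0.0084,0],"turn":[0,0,0]},{"linear":[-0.018,-0.0084,0],"turn":[0,0,0]}]' 1 >/dev/null;sh f.sh
```

```text
F xyz_bin [ 1.  -2.3 10.9] dy 11.9 z -0.0044
F xyz_bin [ 0.7 -2.9 10.2] dy 14.8 z -0.0044
```

```bash
python3 -m handwheel '[{"linear":[-0.018,-0.0084,0],"turn":[0,0,0]},{"linear":[-0.018,-0.0084,0],"turn":[0,0,0]}]' 1 >/dev/null; sh f.sh; python3 -m handwheel '[{"linear":[-0.018,-0.0084,0],"turn":[0,0,0]},{"linear":[-0.018,-0.0084,0],"turn":[0,0,0]}]' 1 >/dev/null;sh f.sh;  python3 -m handwheel '[{"linear":[-0.012,-0.0056,0],"turn":[0,0,0]}]' 1 >/dev/null;sh f.sh; python3 - <<'E'
from h import *
import cv2
z=cv2.imread("pics/full8.png"); a=ctrl.snapshot("scene"); cv2.imwrite("pics/full9.png",a)
# pad lower part template: outer/right corner region
t=z[278:306,293:335]; m=cv2.matchTemplate(a[255:320,270:350],t,cv2.TM_CCOEFF_NORMED); _,v,_,l=cv2.minMaxLoc(m)
print(v,l[0]+270-293,l[1]+255-278)
E
```

```text
F xyz_bin [ 1.1 -2.9 10.6] dy 17.7 z -0.0043
F xyz_bin [ 0.3 -4.6 11.4] dy 20.6 z -0.0043
F xyz_bin [ 0.4 -4.7 11.4] dy 21.6 z -0.0043
0.8917317986488342 -3 -8
```

The pad has moved about 21 mm with the finger. I'll go on to the side stop.

```bash
python3 -m handwheel '[{"linear":[-0.012,-0.0056,0],"turn":[0,0,0]}]' 1 >/dev/null; sh f.sh; python3 -m handwheel '[{"linear":[-0.012,-0.0056,0],"turn":[0,0,0]}]' 1 >/dev/null;sh f.sh;  python3 -m handwheel '[{"linear":[-0.012,-0.0056,0],"turn":[0,0,0]}]' 1 >/dev/null;sh f.sh
```

```text
F xyz_bin [ 0.8 -2.9 10.6] dy 22.5 z -0.0043
F xyz_bin [ 0.6 -3.5 10.9] dy 23.5 z -0.0043
F xyz_bin [ 1.  -4.1 10.4] dy 24.5 z -0.0043
```

```bash
python3 -m handwheel '[{"linear":[-0.012,-0.0056,0],"turn":[0,0,0]}]' 1 >/dev/null; sh f.sh; python3 -m handwheel '[{"linear":[-0.012,-0.0056,0],"turn":[0,0,0]}]' 1 >/dev/null;sh f.sh;  python3 -m handwheel '[{"linear":[-0.012,-0.0056,0],"turn":[0,0,0]}]' 1 >/dev/null;sh f.sh;python3 - <<'E'
from h import *
import cv2
z=cv2.imread("pics/full8.png"); a=ctrl.snapshot("scene"); cv2.imwrite("pics/full10.png",a)
big=lambda i:cv2.resize(i,None,fx=4,fy=4,interpolation=cv2.INTER_CUBIC)
t=big(z[278:306,293:335]); m=cv2.matchTemplate(big(a[255:320,270:350]),t,cv2.TM_CCOEFF_NORMED); _,v,_,l=cv2.minMaxLoc(m)
print(v,l[0]/4+270-293,l[1]/4+255-278)
E
```

```text
F xyz_bin [ 0.7 -6.6  9.9] dy 24.9 z -0.0042
F xyz_bin [ 0.2 -7.3  8.3] dy 25.6 z -0.0042
F xyz_bin [-1.  -6.4  9.5] dy 26.5 z -0.0043
0.8426564931869507 -3.25 -9.0
```

Shift is about 24 mm and the pedal is at its side stop, with the finger slipping towards the left rim. I'll bring it to the rim for a positive hold.

```bash
python3 -m handwheel '[{"linear":[-0.012,-0.0056,0],"turn":[0,0,0]}]' 1 >/dev/null; sh f.sh; python3 -m handwheel '[{"linear":[-0.012,-0.0056,0],"turn":[0,0,0]}]' 1 >/dev/null;sh f.sh;  python3 -m handwheel '[{"linear":[-0.012,-0.0056,0],"turn":[0,0,0]}]' 1 >/dev/null;sh f.sh
```

```text
F xyz_bin [-0.3 -7.7  8.7] dy 27.4 z -0.0043
F xyz_bin [-1.8 -6.   9.6] dy 28.5 z -0.0043
F xyz_bin [-1.6 -6.8  9.2] dy 29.4 z -0.0043
```

```bash
python3 -m handwheel '[{"linear":[-0.012,-0.0056,0],"turn":[0,0,0]}]' 1 >/dev/null; sh f.sh; python3 -m handwheel '[{"linear":[-0.012,-0.0056,0],"turn":[0,0,0]}]' 1 >/dev/null;sh f.sh;  python3 -m handwheel '[{"linear":[-0.012,-0.0056,0],"turn":[0,0,0]}]' 1 >/dev/null;sh f.sh
```

```text
F xyz_bin [-1.4 -6.7  9.9] dy 30.4 z -0.0043
F xyz_bin [  0.5 -10.8   7.5] dy 31.0 z -0.0042
F xyz_bin [  0.5 -14.1   6.3] dy 31.2 z -0.0041
```

The rim is reached (14 N sideways). I'll back off 0.7 mm, then ease up slowly.

```bash
python3 -m handwheel '[{"linear":[0.009,0.004,0],"turn":[0,0,0]}]' 1 >/dev/null; sh f.sh; python3 -m handwheel '[{"linear":[0,0,0.012],"turn":[0,0,0]},{"linear":[0,0,0.012],"turn":[0,0,0]}]' 1 >/dev/null;sh f.sh;  python3 -m handwheel '[{"linear":[0,-0.001,0.012],"turn":[0,0,0]},{"linear":[0,-0.001,0.012],"turn":[0,0,0]}]' 1 >/dev/null;sh f.sh; python3 -m handwheel '[{"linear":[0,-0.001,0.012],"turn":[0,0,0]},{"linear":[0,-0.001,0.012],"turn":[0,0,0]}]' 1 >/dev/null;sh f.sh
```

```text
F xyz_bin [-0.4 -9.1  7.6] dy 30.8 z -0.0041
F xyz_bin [ -0.5 -10.2   4.6] dy 31.0 z -0.0028
F xyz_bin [-1.  -9.7  4.3] dy 31.0 z -0.001
F xyz_bin [ -1.8 -10.5   5. ] dy 31.0 z 0.0009
```

```bash
python3 -m handwheel '[{"linear":[0,-0.001,0.012],"turn":[0,0,0]},{"linear":[0,-0.001,0.012],"turn":[0,0,0]}]' 1 >/dev/null; sh f.sh; python3 -m handwheel '[{"linear":[0,0,0.012],"turn":[0,0,0]},{"linear":[0,0,0.012],"turn":[0,0,0]}]' 1 >/dev/null;sh f.sh;  python3 -m handwheel '[{"linear":[0,0,0.012],"turn":[0,0,0]},{"linear":[0,0,0.012],"turn":[0,0,0]}]' 1 >/dev/null;sh f.sh; python3 -m handwheel '[{"linear":[0,0,0.012],"turn":[0,0,0]},{"linear":[0,0,0.012],"turn":[0,0,0]}]' 1 >/dev/null;sh f.sh
```

```text
F xyz_bin [ -2.1 -11.    4.5] dy 31.0 z 0.0027
F xyz_bin [ -4.  -11.1   4.7] dy 31.0 z 0.0045
F xyz_bin [ -3.1 -11.    5. ] dy 31.0 z 0.0063
F xyz_bin [-3.  -9.9  5.4] dy 31.0 z 0.0082
```

```bash
python3 -m handwheel '[{"linear":[0,0,0.01],"turn":[0,0,0]},{"linear":[0,0,0.01],"turn":[0,0,0]}]' 1 >/dev/null; sh f.sh; python3 -m handwheel '[{"linear":[0,0,0.01],"turn":[0,0,0]},{"linear":[0,0,0.01],"turn":[0,0,0]}]' 1 >/dev/null;sh f.sh
```

```text
F xyz_bin [ -3.6 -10.7   6.3] dy 31.0 z 0.0097
F xyz_bin [ -2.5 -12.7  -5.2] dy 31.1 z 0.0105
```

Force flipped to -5 N, so the tongue bears on the bar. Now I'll ease off sideways, letting the nib settle.

```bash
python3 -m handwheel '[{"linear":[0.012,0.0056,0],"turn":[0,0,0]}]' 1 >/dev/null; sh f.sh; python3 -m handwheel '[{"linear":[0.012,0.0056,0],"turn":[0,0,0]}]' 1 >/dev/null;sh f.sh; python3 -m handwheel '[{"linear":[0.012,0.0056,0],"turn":[0,0,0]}]' 1 >/dev/null;sh f.sh; python3 -m handwheel '[{"linear":[0.012,0.0056,0],"turn":[0,0,0]}]' 1 >/dev/null;sh f.sh
```

```text
F xyz_bin [-4.7 -6.8  0.8] dy 31.0 z 0.0102
F xyz_bin [-5.5 -3.7  2.6] dy 30.8 z 0.0102
F xyz_bin [-6.5 -2.1  4.1] dy 30.5 z 0.0101
F xyz_bin [-5.5 -1.7  3.3] dy 29.8 z 0.0101
```

```bash
python3 -m handwheel '[{"linear":[0.012,0.0056,0],"turn":[0,0,0]},{"linear":[0.012,0.0056,0],"turn":[0,0,0]}]' 1 >/dev/null; sh f.sh; python3 -m handwheel '[{"linear":[0.012,0.0056,0],"turn":[0,0,0]},{"linear":[0.012,0.0056,0],"turn":[0,0,0]}]' 1 >/dev/null;sh f.sh; python3 -m handwheel '[{"linear":[0.012,0.0056,0],"turn":[0,0,0]},{"linear":[0.012,0.0056,0],"turn":[0,0,0]}]' 1 >/dev/null;sh f.sh
```

```text
F xyz_bin [-5.2 -0.6  2.5] dy 27.9 z 0.0101
F xyz_bin [-5.2 -1.4  4.1] dy 26.0 z 0.0101
F xyz_bin [-3.9  4.   7.3] dy 25.0 z 0.01
```

The sideways force has flipped, so the nib is hooked at roughly 18–19 mm. Now I'll lift slowly.

```bash
python3 -m handwheel '[{"linear":[0,0,0.01],"turn":[0,0,0]}]' 1 >/dev/null; sh f.sh; python3 -m handwheel '[{"linear":[0,0,0.01],"turn":[0,0,0]},{"linear":[0,0,0.01],"turn":[0,0,0]}]' 1 >/dev/null;sh f.sh; python3 -m handwheel '[{"linear":[0,0,0.01],"turn":[0,0,0]},{"linear":[0,0,0.01],"turn":[0,0,0]}]' 1 >/dev/null;sh f.sh
```

```text
F xyz_bin [-0.2 -0.1  0.1] dy 25.1 z 0.0105
F xyz_bin [-0.  -0.3  0.2] dy 25.5 z 0.0114
F xyz_bin [ 0.9 -0.7 -0.4] dy 25.5 z 0.0129
```

Free of contact and the pedal stays put. I'll retreat upward and check.

```bash
python3 -m handwheel '[{"linear":[0,0,0.05],"turn":[0,0,0]},{"linear":[0,0,0.1],"turn":[0,0,0]},{"linear":[0.03,-0.06,0.2],"turn":[0,0,0]},{"linear":[0.06,-0.12,0.3],"turn":[0,0,0]},{"linear":[0.1,-0.2,0.3],"turn":[0,0,0]},{"linear":[0.1,-0.2,0.3],"turn":[0,0,0]},{"linear":[0,-0.2,0.3],"turn":[0,0,0]},{"linear":[0,-0.2,0],"turn":[0,0,0]},{"linear":[0,0,0],"turn":[0,0,0]}]' 1; python3 - <<'E'
from bench import ctrl
import cv2
cv2.imwrite("pics/end.png",cv2.resize(ctrl.snapshot("scene")[130:320,200:460],None,fx=3,fy=3,interpolation=cv2.INTER_CUBIC))
E
```

```text
t: 16.88
ee_pos: [0.6483, -0.0618, 0.131]
tool_rot: [-2.823, -0.615, 0.078]
ft_force: [-0.9, 0.1, -1.1]
gripper_width: 0.0003
gripper_force: 0.0
```

View pics/end.png

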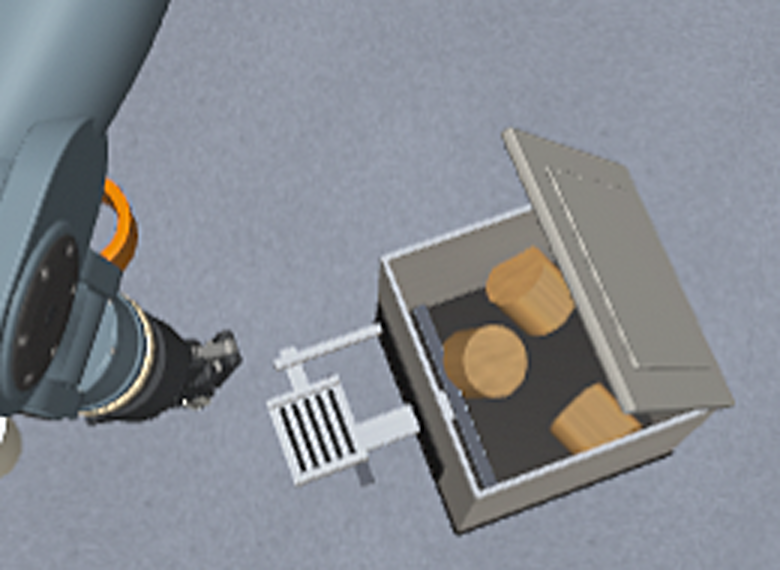

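The nib is hooked behind the bar at crop (288,352), the lid stands open with its edge around (570,270), and the arm is clear of everything. Handing in.

```bash
python3 -c "
from bench import ctrl
print(ctrl.hand_in())"
```

```text
the job is handed in; nothing more can be done
None
```

I handed the job in at about 17 s: the final picture shows the pedal hooked behind the catch bar and the lid standing open by itself. The arm was clear of everything and my force readings stayed under 24 N, but hand-in returned no verdict.

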